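Sweep loose track sleepers into the pen

TASK

With the fingertips, sweep the three loose wooden sleepers along the bench and through the open side of the three-sided plywood pen, until all three lie flat and wholly inside it. Only push them: do not lift or carry them, and do not disturb the paint pots, tools or drinking glass around them. Then move clear.

Things in the scene. Friction and masses are not known exactly. Their poses are not given: they have to be found in the camera images.
- pen: Three-sided plywood pen fixed to the bench, walls 10 mm thick, 25 mm high, open on the fourth side; inside 120 mm deep, 200 mm wide, lined with paper-thin card (no step at the mouth). Origin: on the bench, mid-mouth (open side). x points level from the mouth into the pen, y across: inside is x 0 to 120 mm, y -100 to 100 mm. The mouth faces the robot's right, to the loose sleepers
- sleeper0: One of three alike loose model-railway sleepers: dark wooden bar 70 mm long (its x), 14 mm wide (y), 12 mm high (z), 10 to 20 g, lying flat on the bench. Origin: centre of its underside
- sleeper0_end_a (a point): Centre of the +x end face of sleeper0, 6 mm above its underside
- sleeper0_end_b (a point): Centre of the -x end face of sleeper0, 6 mm above its underside
- sleeper1: One of three alike loose model-railway sleepers: dark wooden bar 70 mm long (its x), 14 mm wide (y), 12 mm high (z), 10 to 20 g, lying flat on the bench. Origin: centre of its underside
- sleeper1_end_a (a point): Centre of the +x end face of sleeper1, 6 mm above its underside
- sleeper1_end_b (a point): Centre of the -x end face of sleeper1, 6 mm above its underside
- sleeper2: One of three alike loose model-railway sleepers: dark wooden bar 70 mm long (its x), 14 mm wide (y), 12 mm high (z), 10 to 20 g, lying flat on the bench. Origin: centre of its underside
- sleeper2_end_a (a point): Centre of the +x end face of sleeper2, 6 mm above its underside
- sleeper2_end_b (a point): Centre of the -x end face of sleeper2, 6 mm above its underside
- pot0: Loose paint pot, upright round glass jar 34 mm across, 40 mm high, black cap, paper label. Origin: centre of its underside. To be left alone
- pot1: Loose paint pot, upright round glass jar 34 mm across, 40 mm high, white cap, paper label. Origin: centre of its underside. To be left alone
- pot2: Loose paint pot, upright round white jar 34 mm across, 40 mm high, grey cap, no label. Origin: centre of its underside. To be left alone
- punch: Loose steel punch lying on the bench, 110 mm long along its x, 10 mm thick; origin near the middle of its underside. To be left alone
- hammer: Loose hammer lying on the bench, 260 mm long along its x, head at +x, to the robot's right of the work. To be left alone
- tumbler: Loose empty drinking glass standing upright, 72 mm across, 120 mm high. Origin: centre of its underside. To be left alone
- brush: Loose paint brush lying on the bench beyond the work, 170 mm long along its x. To be left alone
Mind the look-alikes: they are no part of the job. What is shaped like the sleeper0 but blue or green is not meant.

How it is judged:
By the outcome, as a careful person would: the job done as asked, in the order asked, and still so for the second after the job is handed in, with the robot touching nothing.
It also fails if it takes over 72 s, if anything falls off the work surface, if the arm or the gripper's body presses on something with over 40 N, if the wrist force passes 120 N, or if a joint passes its speed limit or range.

ROBOT

A 6-joint arm with a two-finger parallel gripper is mounted at the origin on the work surface. World frame = base frame: x ahead of the robot, y to its left, z up, the work surface at z = 0. Lengths are in m, angles in rad, forces in N, time in s.
With the tool pointing down it reaches from about 0.375 to 0.975 m from the base axis. Payload 3.8 kg.
Tool frame: the origin (TCP) lies on the mounting face of the last link; the fingertips stand 173 mm ahead of it and the grasp point (between the pads) lies 155 mm ahead of it; z points along the fingers, y is the direction in which the jaws open and shut (so a half turn about z gives the same grasp; the last joint's range is limited). The gripper opens to 85 mm and grips with 20 to 120 N. Pads are 22 mm wide; open, the fingers measure 114 mm over their backs; the gripper's body (76 mm by 85 mm) begins 54 mm behind the grasp point. The pads swing forward as they close: fully open they stand 13 mm farther back than shut.
Start: joints at [1.234, 0.264, 1.604, -0, 1.274, -0.037], TCP at [0.199, 0.645, 0.405] pointing down, gripper open.
Joint ranges: [-2.63, 2.63], [-0.94, 2.18], [0.31, 2.57], [-1.31, 4.45], [0, 2.66], [-2.55, 2.55]. Speed limits (rad/s): [2.57, 2.57, 3.14, 3.14, 3.14, 3.14].

INTERFACE

Orientations are given as a rotation vector (axis times angle).
In Python, from workcell import bot gives the robot as it stands.
- The arm moves only by the shell command python3 -m jog 'ROWS' [FORCE]. ROWS is JSON, a list that holds one entry, the list of rows, each a list of 7 numbers: the closure, from 0 (fully open) to 1 (shut), then the shift along the tool's x, y, z in cm, then the turn, a rotation vector about the tool's x, y, z in rad. A call has 1 to 12 rows; each row is the pose to reach, as a shift and turn from the pose commanded when the call began, along the tool's axes at that moment; what a row does not reach only later rows make up. A row lasts 1/8 s, in which the tool goes at most 62.5 mm and 10.7 degrees, less where a joint would pass 70% of its speed; a pose out of reach is approached as far as the arm can. A call with a gripper value outside its range is refused whole. The fingers move at their own pace and stop on an object; FORCE is the grip in N (left out, the last holds). Time passes only in rows, so rows that repeat a pose let the fingers close. It gives the time, the measured TCP pose, the force and the opening at its end, in the units of the state.
- bot.read_state(): the state, without advancing time (a new reading comes with each control period).
- bot.read_camera(name): name is "scene" or "top" or "wrist"; returns the picture (384x512x3 uint8, red, green, blue); there is no depth.
- bot.camera_model(name): a dict with "intrinsics" (3x3 intrinsics, pixels), "rvec" (rotation vector, rad) and "tvec" (3), from world to camera coordinates, as OpenCV has them. Camera axes: x right, y down, z forward; pixel columns grow to the right and rows downward; lengths in m; the calibration is good to about 2 mm. The wrist camera is an equidistant fisheye: a pixel r from the principal point sees the ray r / f radians off the axis. A picture is of the moment at which its call begins: read the wrist's pose just before it. camera_model takes no time and is no camera call; for the wrist camera it gives the pose at the moment of the call.
- bot.finish_job(): hands the job in, once; it reports no verdict.
The state is a dict: "time": time; "q": joint angles; "joint_vel": joint speeds; "joint_torque": joint torques, N m; "tool_pos": TCP position; "tcp_rot": TCP orientation; "wrist_force": force on the tool from outside, world axes, zero at the start; "torque": the same for the moment, N m; "width": opening from 0.0 (shut) to 1.0 (fully open).
Only numpy, scipy, OpenCV 4.12 (cv2) and the standard library are available. Lean on these libraries where they do the work, as an engineer would, in place of code of your own. Each camera call takes 0.05 s, during which the arm holds its last target.

## Working session

There is one attempt and no reset: what is moved stays moved. The work goes in short steps, Python scripts to look and compute and a shell command to move; the robot and the scene stay as the last step left them, time stands still between calls to the robot, and variables do not carry over. Pictures are saved under pics/ and viewed, and the job is handed in when it is done.

```bash
ls; mkdir -p pics; python3 - <<'E'
from workcell import bot
import cv2
s=bot.read_state();print(s)
for n in("scene","top","wrist"):
    im=bot.read_camera(n);cv2.imwrite(f"pics/{n}0.png",im[:,:,::-1]);m=bot.camera_model(n);print(n,m)
E
```

```text
pics
{'time': 0.0, 'q': array([ 1.23406558e+00,  2.64756359e-01,  1.60536759e+00, -4.75554347e-05,
        1.27372120e+00, -3.69078046e-02]), 'joint_vel': array([-0.00033976, -0.00046289, -0.00102165,  0.00094077, -0.00081612,
       -0.00065241]), 'joint_torque': array([-1.28837371e-03, -5.15119600e+01, -3.67314398e+01, -4.69263796e-04,
        1.31767098e-02, -3.57727254e-05]), 'tool_pos': array([0.19926226, 0.64455713, 0.4033629 ]), 'tcp_rot': array([-0.46912093, -3.10598936,  0.0034895 ]), 'wrist_force': array([ 0.50222703, -0.60280339, -0.75858406]), 'torque': array([ 0.00410537, -0.02076716,  0.00427658]), 'width': 1.002014538494479}
scene {'intrinsics': array([[473.95484858,   0.        , 256.37243629],
       [  0.        , 473.95484858, 192.06462685],
       [  0.        ,   0.        ,   1.        ]]), 'rvec': array([ 0.92305407,  2.42702632, -1.14941971]), 'tvec': array([ 0.52835479, -0.13362149,  1.38216538])}
top {'intrinsics': array([[347.59963224,   0.        , 251.34290633],
       [  0.        , 347.59963224, 190.67757022],
       [  0.        ,   0.        ,   1.        ]]), 'rvec': array([ 2.1380915 , -2.10412626,  0.14040919]), 'tvec': array([-0.13187573,  0.56788235,  0.66152795])}
wrist {'intrinsics': array([[297.31863964,   0.        , 255.11600249],
       [  0.        , 297.31863964, 193.3927453 ],
       [  0.        ,   0.        ,   1.        ]]), 'rvec': array([-2.30054622, -1.69701685, -0.28392052]), 'tvec': array([-0.67514383, -0.04343157,  0.38109048])}
```

View pics/scene0.png

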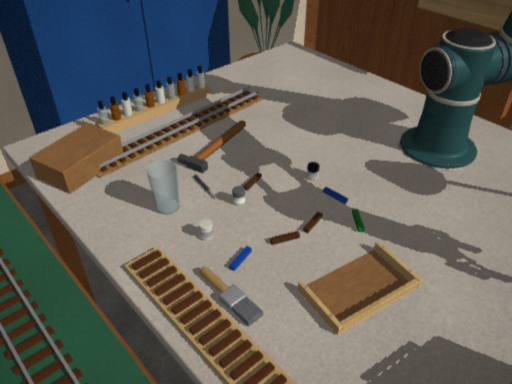

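View pics/top0.png

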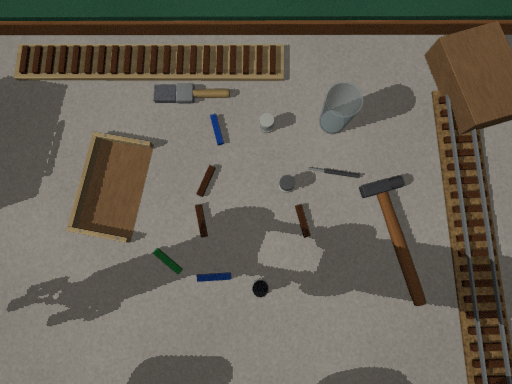

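View pics/wrist0.png

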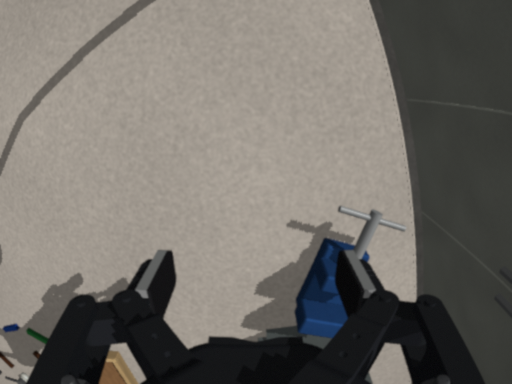

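The top view shows three dark brown bars at about (206,181), (201,220) and (302,221). These are the sleepers. The look-alikes are blue at (217,129), blue at (214,277) and green at (168,261). The pen is on the left with its mouth facing image right, and the pots are at (267,122), (288,183) and (260,289). Next I'll enlarge the view and measure.

```bash
cat > h.py <<'E'
import numpy as np, cv2
from workcell import bot
def cam(n):
    m=bot.camera_model(n); return m["intrinsics"],cv2.Rodrigues(m["rvec"])[0],m["tvec"],m["rvec"]
def ray(n,px,z):
    K,R,t,_=cam(n); px=np.atleast_2d(np.array(px,float))
    d=(np.linalg.inv(K)@np.c_[px,np.ones(len(px))].T).T@R
    c=-R.T@t
    return c+d*((z-c[2])/d[:,2])[:,None]
def proj(n,P):
    K,R,t,rv=cam(n); return cv2.projectPoints(np.atleast_2d(np.array(P,float)),rv,t,K,None)[0][:,0]
def sleepers(im,lim=(150,120,330,260),amin=80):
    hsv=cv2.cvtColor(im,cv2.COLOR_RGB2HSV)
    m=((hsv[...,0]<16)|(hsv[...,0]>170))&(hsv[...,1]>100)&(hsv[...,2]<125)
    m=m.astype(np.uint8)*255
    q=np.zeros_like(m);x0,y0,x1,y1=lim;q[y0:y1,x0:x1]=m[y0:y1,x0:x1]
    out=[]
    for c in cv2.findContours(q,cv2.RETR_EXTERNAL,cv2.CHAIN_APPROX_NONE)[0]:
        if cv2.contourArea(c)>amin:
            P=ray("top",c[:,0],.010)[:,:2].astype(np.float32)*1000
            r=cv2.minAreaRect(P);b=cv2.boxPoints(r)
            out.append((np.round(r[0]),np.round(r[1]),b.round().astype(int).tolist(),cv2.boundingRect(c)))
    return out
E
python3 - <<'E'
from h import *
im=cv2.imread("pics/top0.png")[:,:,::-1].copy()
for s in sleepers(im): print(s)
print("pen cand corners z25", ray("top",[(93,133),(153,141),(70,231),(130,241)],.025).round(3).tolist())
print("pots z0.04",ray("top",[(267,122),(288,183),(260,289)],.04).round(3).tolist())
c=im[90:300,50:330,::-1];c=cv2.resize(c,None,fx=2.8,fy=2.8,interpolation=cv2.INTER_CUBIC);cv2.imwrite("pics/crop0.png",c)
K,R,t,_=cam("top");print(-R.T@t)
E
```

```text
(array([ 514., -230.]), array([67., 14.]), [[480, -232], [484, -245], [548, -227], [544, -214]], (295, 205, 15, 32))
(array([511., -15.]), array([68., 13.]), [[476, -16], [479, -29], [545, -15], [543, -2]], (195, 205, 12, 32))
(array([597., -22.]), array([13., 68.]), [[562, -16], [626, -41], [631, -29], [567, -3]], (197, 165, 18, 31))
pen cand corners z25 [[0.696, 0.226, 0.025], [0.679, 0.092, 0.025], [0.483, 0.254, 0.025], [0.465, 0.126, 0.025]]
pots z0.04 [[0.718, -0.153, 0.04], [0.588, -0.197, 0.04], [0.376, -0.143, 0.04]]
[ 0.45480438 -0.14613994  0.74114566]
```

View pics/crop0.png

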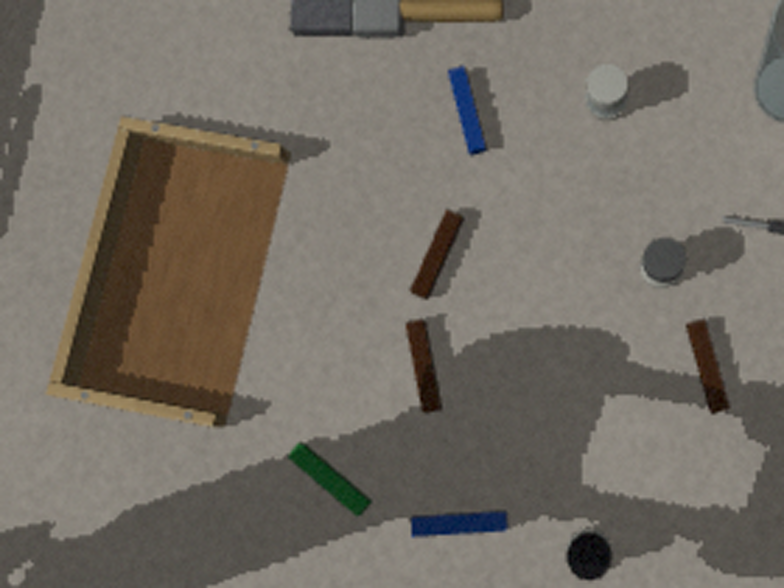

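Enlarged crop: three dark brown bars at crop pixels (437,254), (423,366) and (708,366). Only these match "dark wooden", since the other bars are blue (467,110), blue (459,523) and green (330,478). Next I'll get the pen frame and plan the pushes.

```bash
cat >> h.py <<'E'
from scipy.spatial.transform import Rotation as Ro
def penframe():
    o=ray("top",[(152.5,142.5),(127.5,242)],.025) # outer wall ends (top, bottom)
    return o
PEN_O=np.array([.572,.109]); PEN_A=np.deg2rad(82.5)
def set_pen(o,a):
    global PEN_O,PEN_A; PEN_O=np.array(o);PEN_A=a
def ax(): return np.array([np.cos(PEN_A),np.sin(PEN_A)]),np.array([-np.sin(PEN_A),np.cos(PEN_A)])
def w2p(p):
    x,y=ax();d=np.array(p)[...,:2]-PEN_O;return np.stack([d@x,d@y],-1)
def p2w(p):
    x,y=ax();p=np.array(p);return PEN_O+p[...,:1]*x+p[...,1:]*y
def plan(px,py,z,yaw=None):
    """target TCP in pen coordinates (m); jaw along pen y; prints tool shift cm and turn"""
    s=bot.read_state();R=Ro.from_rotvec(s["tcp_rot"]);xy=p2w([px,py])
    x,y=ax()
    R0=R.as_matrix()
    yy=np.array([*y,0]);
    if yy@R0[:,1]<0: yy=-yy
    zz=np.array([0,0,-1.]);xx=np.cross(yy,zz)
    # pick the half turn closest to current
    T=np.c_[xx,yy,zz]
    d=R.inv().apply(np.array([*xy,z])-s["tool_pos"])*100
    print("target",xy.round(3),z,"shift cm",d.round(2),"turn",(R.inv()*Ro.from_matrix(T)).as_rotvec().round(3),"t",s["time"])
E
python3 - <<'E'
from h import *
im=cv2.imread("pics/top0.png")
f=lambda q:[(u/2.8+50-.3,v/2.8+90-.3) for u,v in q]
# crop px: top edges outer (z25): TL back, TR mouth outer, TR mouth inner ; BL, BR
names=["backT","mouthT_out","mouthT_in","backB","mouthB_out","mouthB_in"]
W=ray("top",f([(124,119),(284,146),(281,158),(50,395),(213,427),(217,414)]),.025)
for n,w in zip(names,W): print(n,w.round(4))
C=ray("top",f([(287,163),(234,390)]),0); print("card",C.round(4))
a=[W[1]-W[0],W[4]-W[3]]; print([np.rad2deg(np.arctan2(v[1],v[0])) for v in a])
v=W[0]-W[3];print("back",np.rad2deg(np.arctan2(v[1],v[0])),np.linalg.norm(v)); v=C[0]-C[1];print("card",np.rad2deg(np.arctan2(v[1],v[0])),np.linalg.norm(v))
print("mouthmid wall",(W[1]+W[4])/2,"card",C.mean(0))
print("green,blues",ray("top",f([(330,478),(459,523),(467,110)]),.01).round(3))
E
```

```text
backT [0.6978 0.2236 0.025 ]
mouthT_out [0.6771 0.0963 0.025 ]
mouthT_in [0.6675 0.098  0.025 ]
backB [0.4834 0.2594 0.025 ]
mouthB_out [0.462  0.1349 0.025 ]
mouthB_in [0.4716 0.1327 0.025 ]
card [[0.6709 0.1014 0.    ]
 [0.4906 0.1306 0.    ]]
[np.float64(-99.23109522063466), np.float64(-99.71680320582551)]
back -9.48616372024467 0.21741502591520817
card -9.197221166116854 0.1826223741934974
mouthmid wall [0.56957698 0.11560294 0.025     ] card [0.58073537 0.11603199 0.        ]
green,blues [[ 0.426  0.05   0.01 ]
 [ 0.396 -0.047  0.01 ]
 [ 0.712 -0.042  0.01 ]]
```

```bash
sed -i 's/^PEN_O=.*/PEN_O=np.array([.570,.1155]); PEN_A=np.deg2rad(80.5)/' h.py
python3 - <<'E'
from h import *
for nm,b in dict(S2=[[480, -232], [484, -245], [548, -227], [544, -214]],S0=[[476, -16], [479, -29], [545, -15], [543, -2]],S1=[[562, -16], [626, -41], [631, -29], [567, -3]]).items():
    p=w2p(np.array(b)/1000); print(nm,p.round(3).tolist(),p.mean(0).round(3))
print(w2p([[.718,-.153],[.588,-.197],[.376,-.143],[.426,.05],[.396,-.047],[.712,-.042]]).round(3).tolist())
plan(-.205,-.049,.28)
E
```

```text
S2 [[-0.358, 0.031], [-0.37, 0.025], [-0.341, -0.035], [-0.329, -0.029]] [-0.35  -0.002]
S0 [[-0.145, 0.071], [-0.158, 0.066], [-0.133, 0.003], [-0.12, 0.007]] [-0.139  0.037]
S1 [[-0.131, -0.014], [-0.145, -0.081], [-0.132, -0.084], [-0.117, -0.017]] [-0.131 -0.049]
[[-0.24, -0.19], [-0.305, -0.069], [-0.287, 0.149], [-0.088, 0.131], [-0.189, 0.145], [-0.132, -0.166]]
target [ 0.584 -0.095] 0.28 shift cm [-58.64 -59.24  12.47] turn [-2.000e-03  1.000e-03  1.437e+00] t 0.15
```

```bash
python3 -m jog '[[[0.63,-58,-59,10,0,0,1.437],[0.63,-58,-59,10,0,0,1.437],[0.63,-58,-59,10,0,0,1.437],[0.63,-58,-59,10,0,0,1.437],[0.63,-58,-59,10,0,0,1.437],[0.63,-58,-59,10,0,0,1.437],[0.63,-58,-59,10,0,0,1.437],[0.63,-58,-59,10,0,0,1.437],[0.63,-58,-59,10,0,0,1.437],[0.63,-58,-59,10,0,0,1.437],[0.63,-58,-59,10,0,0,1.437],[0.63,-58,-59,10,0,0,1.437]]]'; python3 -c "
from h import *
plan(-.185,-.049,.22)"
```

```text
time: 1.65
tool_pos: [0.5417, -0.0186, 0.3144]
tcp_rot: [-2.398, -2.029, -0.001]
wrist_force: [-0.6, 0.7, -0.0]
width: 0.368
target [ 0.588 -0.075] 0.22 shift cm [-4.81  5.48  9.44] turn [ 0.    -0.    -0.001] t 1.65
```

```bash
python3 -m jog '[[[0.63,-4.8,5.5,2,0,0,0],[0.63,-4.8,5.5,5,0,0,0],[0.63,-4.8,5.5,8,0,0,0],[0.63,-4.8,5.5,11,0,0,0],[0.63,-4.8,5.5,12,0,0,0],[0.63,-4.8,5.5,12,0,0,0]]]'; python3 - <<'E'
from h import *
plan(-.185,-.049,.178)
for n in("scene","wrist"):
    im=bot.read_camera(n)[:,:,::-1]
    if n=="scene": im=cv2.resize(im[150:330,200:400],None,fx=3,fy=3,interpolation=cv2.INTER_CUBIC)
    cv2.imwrite(f"pics/{n}1.png",im)
E
```

```text
time: 2.4
tool_pos: [0.5872, -0.0729, 0.1941]
tcp_rot: [-2.397, -2.029, 0.002]
wrist_force: [-0.4, 0.2, 0.8]
width: 0.372
target [ 0.588 -0.075] 0.178 shift cm [-0.2   0.1   1.61] turn [-0.002  0.    -0.   ] t 2.4
```

View pics/scene1.png

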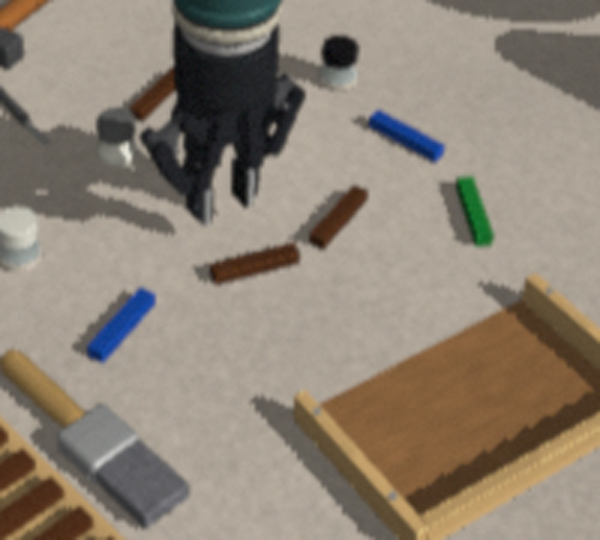

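View pics/wrist1.png

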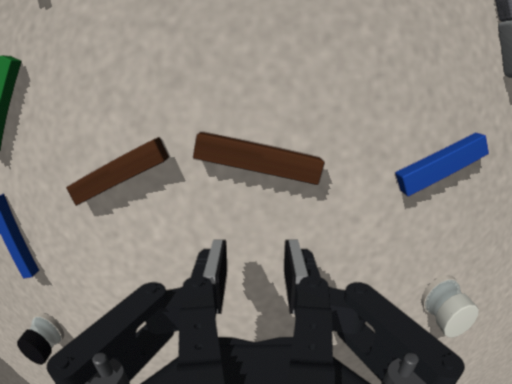

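The fingers stand behind the middle sleeper and centred on it. In the wrist view that sleeper is at (258,158) and the tips are at about (215,245) and (293,245). Now I'll check the tip height against the scene view.

```bash
python3 - <<'E'
from h import *
s=bot.read_state();c=s["tool_pos"]
x,y=ax()
for sg in(1,-1):
  for ht in(.172,.165):
    P=np.r_[c[:2]+sg*y*.022+0*x,c[2]-ht]; q=proj("scene",P)[0]; print(sg,ht,((q-[200,150])*3+1).round())
E
python3 -m jog '[[[0.63,-0.2,0.1,0.6,0,0,0],[0.63,-0.2,0.1,1.2,0,0,0],[0.63,-0.2,0.1,1.4,0,0,0],[0.63,-0.2,0.1,1.4,0,0,0]]]'
```

```text
1 0.172 [244. 197.]
1 0.165 [245. 190.]
-1 0.172 [197. 217.]
-1 0.165 [197. 210.]
time: 3.0
tool_pos: [0.588, -0.0751, 0.1804]
tcp_rot: [-2.398, -2.029, 0.001]
wrist_force: [-0.4, -0.7, -0.4]
width: 0.368
```

```bash
python3 -m jog '[[[0.63,0,0,0.4,0,0,0],[0.63,1,0,0.4,0,0,0],[0.63,2,0,0.4,0,0,0],[0.63,3,0,0.4,0,0,0],[0.63,4,0,0.4,0,0,0],[0.63,5,0,0.4,0,0,0],[0.63,6,0,0.4,0,0,0],[0.63,7,0,0.4,0,0,0],[0.63,8,0,0.4,0,0,0],[0.63,8,0,0.4,0,0,0]]]'; python3 - <<'E'
from h import *
plan(.072,-.052,.1765)
im=bot.read_camera("wrist")[:,:,::-1]
cv2.imwrite("pics/wrist2.png",im)
E
```

```text
time: 4.25
tool_pos: [0.6016, 0.0045, 0.1767]
tcp_rot: [2.397, 2.031, 0.0]
wrist_force: [-0.5, 0.3, 0.4]
width: 0.37
target [0.633 0.178] 0.1765 shift cm [17.62  0.27  0.02] turn [ 0.    -0.     0.001] t 4.25
```

View pics/wrist2.png

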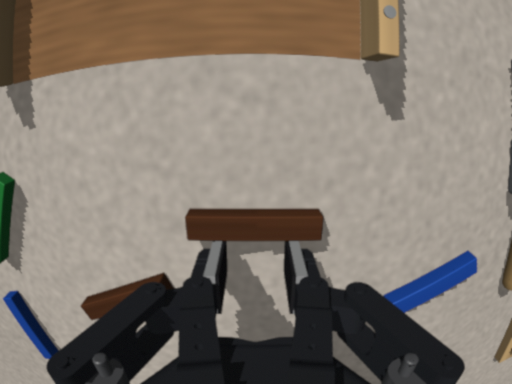

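The sleeper at (255,225) now lies square across both tips. I'll carry on into the pen.

```bash
python3 -m jog '[[[0.63,1.5,0,0,0,0,0],[0.63,3,0.05,0,0,0,0],[0.63,4.5,0.1,0,0,0,0],[0.63,6,0.15,0,0,0,0],[0.63,7.5,0.2,0,0,0,0],[0.63,9,0.2,0,0,0,0],[0.63,10.5,0.2,0,0,0,0],[0.63,12,0.2,0,0,0,0],[0.63,13.5,0.2,0,0,0,0],[0.63,15,0.2,0,0,0,0],[0.63,16,0.2,0,0,0,0],[0.63,16,0.2,0,0,0,0]]]'; python3 - <<'E'
from h import *
plan(.072,-.052,.1765)
im=bot.read_camera("wrist")[:,:,::-1]
cv2.imwrite("pics/wrist3.png",im)
E
```

```text
time: 5.8
tool_pos: [0.63, 0.1621, 0.1767]
tcp_rot: [2.397, 2.031, 0.0]
wrist_force: [-0.2, -0.3, -0.9]
width: 0.366
target [0.633 0.178] 0.1765 shift cm [1.62 0.06 0.02] turn [ 0.    -0.     0.001] t 5.8
```

View pics/wrist3.png

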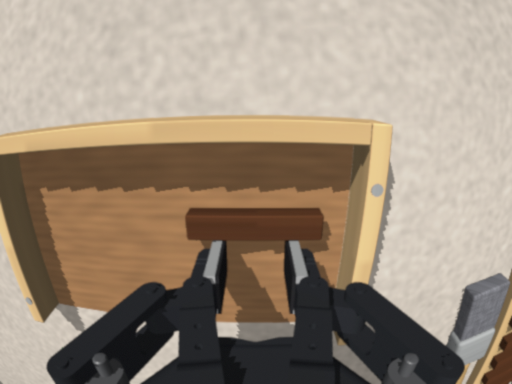

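```bash
python3 -m jog '[[[0.63,1,0,0,0,0,0],[0.63,1.7,0,0,0,0,0],[0.63,1.7,0,0,0,0,0],[0.63,-1,0,0,0,0,0],[0.63,-1,0,-6,0,0,0],[0.63,-1,0,-8,0,0,0],[0.63,-6,-4,-8,0,0,0],[0.63,-12,-8.9,-8,0,0,0],[0.63,-18,-8.9,-8,0,0,0],[0.63,-24,-8.9,-8,0,0,0],[0.63,-24,-8.9,-8,0,0,0],[0.63,-24,-8.9,-8,0,0,0]]]'; python3 - <<'E'
from h import *
plan(-.185,.037,.1765)
im=bot.read_camera("wrist")[:,:,::-1]
cv2.imwrite("pics/wrist4.png",im)
im=bot.read_camera("top")[:,:,::-1]
cv2.imwrite("pics/top4.png",cv2.resize(im[90:300,50:330],None,fx=2.8,fy=2.8))
E
```

```text
time: 7.35
tool_pos: [0.5024, -0.0611, 0.2567]
tcp_rot: [-2.4, -2.027, -0.001]
wrist_force: [0.1, -0.5, -0.3]
width: 0.364
target [ 0.503 -0.061] 0.1765 shift cm [0.03 0.05 8.02] turn [ 0.    -0.001 -0.002] t 7.35
```

View pics/wrist4.png

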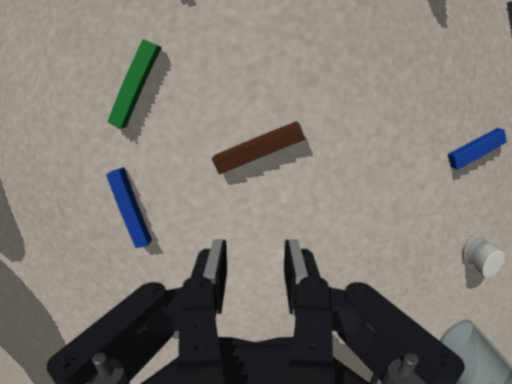

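View pics/top4.png

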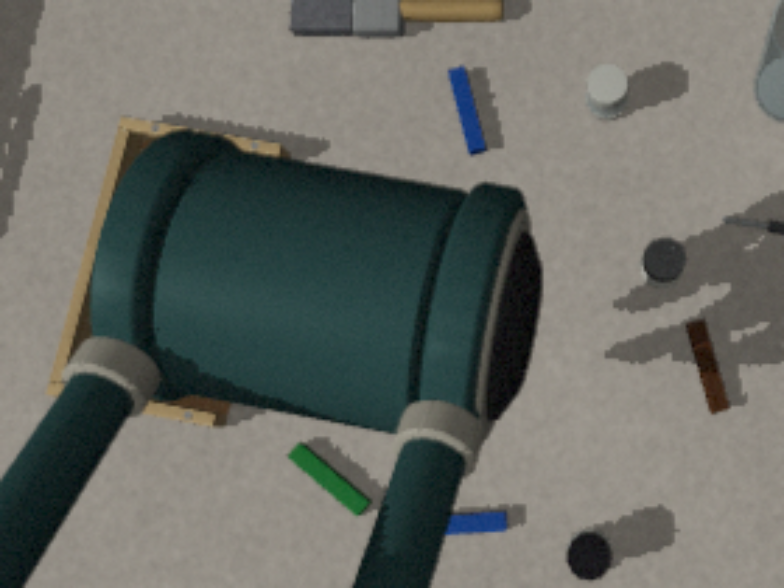

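The second sleeper is at (258,147) in the wrist view, ahead of the tips, and nothing else has moved. I'll descend and push.

```bash
python3 -m jog '[[[0.63,0,0,4,0,0,0],[0.63,0,0,7,0,0,0],[0.63,0,0,8,0,0,0],[0.63,0,0,8,0,0,0],[0.63,1.2,0,8,0,0,0],[0.63,2.4,0,8,0,0,0],[0.63,3.6,0,8,0,0,0],[0.63,4.8,0,8,0,0,0],[0.63,6,0,8,0,0,0],[0.63,7.2,0,8,0,0,0],[0.63,8,0,8,0,0,0],[0.63,8,0,8,0,0,0]]]'; python3 - <<'E'
from h import *
plan(.072,.044,.1765)
im=bot.read_camera("wrist")[:,:,::-1]
cv2.imwrite("pics/wrist5.png",im)
E
```

```text
time: 8.95
tool_pos: [0.5157, 0.0187, 0.1766]
tcp_rot: [-2.397, -2.031, 0.0]
wrist_force: [-0.4, 0.6, 0.1]
width: 0.367
target [0.538 0.194] 0.1765 shift cm [ 1.764e+01 -6.300e-01  1.000e-02] turn [-0.     0.     0.001] t 8.95
```

View pics/wrist5.png

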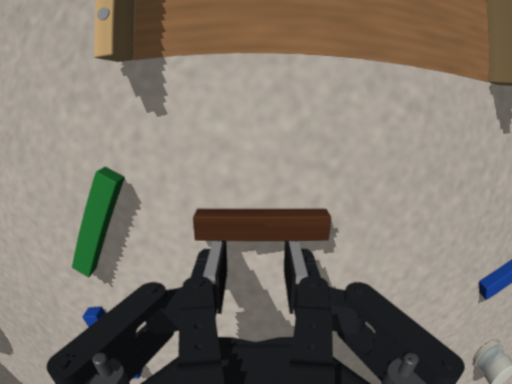

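The bar is square on the tips at (262,224), and the green look-alike is clear at (98,222). I'll carry on into the pen.

```bash
python3 -m jog '[[[0.63,1.5,-0.05,0,0,0,0],[0.63,3,-0.1,0,0,0,0],[0.63,4.5,-0.2,0,0,0,0],[0.63,6,-0.3,0,0,0,0],[0.63,7.5,-0.4,0,0,0,0],[0.63,9,-0.5,0,0,0,0],[0.63,10.5,-0.6,0,0,0,0],[0.63,12,-0.6,0,0,0,0],[0.63,13.5,-0.6,0,0,0,0],[0.63,15,-0.6,0,0,0,0],[0.63,16.5,-0.6,0,0,0,0],[0.63,17,-0.6,0,0,0,0]]]'; python3 - <<'E'
from h import *
plan(.073,.044,.1765)
im=bot.read_camera("wrist")[:,:,::-1]
cv2.imwrite("pics/wrist6.png",im)
E
```

```text
time: 10.5
tool_pos: [0.5381, 0.1879, 0.1768]
tcp_rot: [2.397, 2.031, 0.0]
wrist_force: [1.4, -0.1, 0.1]
width: 0.37
target [0.539 0.195] 0.1765 shift cm [ 0.69 -0.05  0.03] turn [ 0.    -0.     0.001] t 10.5
```

View pics/wrist6.png

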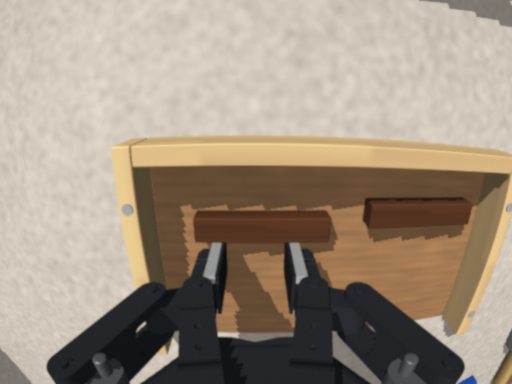

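```bash
python3 -m jog '[[[0.63,0.8,0,0,0,0,0],[0.63,0.8,0,0,0,0,0],[0.63,-1.5,0,0,0,0,0],[0.63,-2,0,-6,0,0,0],[0.63,-4,0,-9,0,0,0],[0.63,-10,1,-9,0,0,0],[0.63,-16,2,-9,0,0,0],[0.63,-22,3,-9,0,0,0],[0.63,-28,4.2,-9,0,0,0],[0.63,-34,4.2,-9,0,0,0],[0.63,-40,4.2,-9,0,0,0],[0.63,-46.4,4.2,-9,0,0,0]]]'; python3 -m jog '[[[0.63,0,0,0,0,0,0],[0.63,0,0,0,0,0,0]]]'; python3 - <<'E'
from h import *
plan(-.398,.002,.1765)
im=bot.read_camera("wrist")[:,:,::-1]
cv2.imwrite("pics/wrist7.png",im)
E
```

```text
time: 12.05
tool_pos: [0.5008, -0.279, 0.2667]
tcp_rot: [-2.399, -2.028, 0.0]
wrist_force: [-0.2, -0.1, -0.8]
width: 0.372
time: 12.3
tool_pos: [0.5016, -0.2768, 0.2663]
tcp_rot: [-2.399, -2.026, 0.0]
wrist_force: [0.0, 0.5, -0.2]
width: 0.371
target [ 0.502 -0.277] 0.1765 shift cm [0.01 0.09 8.98] turn [-0.001 -0.001 -0.002] t 12.3
```

View pics/wrist7.png

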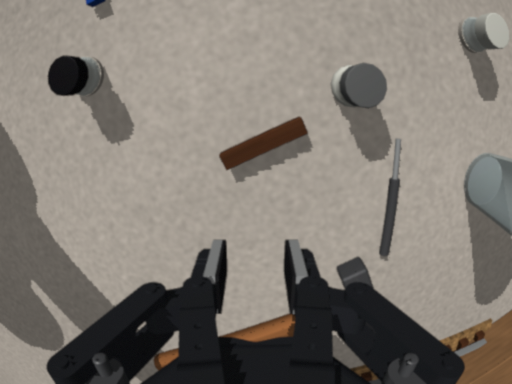

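S2 is at (263,143) in front of the tips. The grey-cap pot at (360,85) and the punch at (392,200) are clear of the path. I'll descend and push.

```bash
python3 -m jog '[[[0.63,0,0,4,0,0,0],[0.63,0,0,7.5,0,0,0],[0.63,0,0,9,0,0,0],[0.63,0,0,9,0,0,0],[0.63,1.2,0,9,0,0,0],[0.63,2.4,0,9,0,0,0],[0.63,3.6,0,9,0,0,0],[0.63,4.8,0,9,0,0,0],[0.63,6,0,9,0,0,0],[0.63,7.2,0,9,0,0,0],[0.63,8,0,9,0,0,0],[0.63,8,0,9,0,0,0]]]'; python3 - <<'E'
from h import *
plan(.027,0,.1765)
im=bot.read_camera("wrist")[:,:,::-1]
cv2.imwrite("pics/wrist8.png",im)
E
```

```text
time: 13.85
tool_pos: [0.5161, -0.1968, 0.1766]
tcp_rot: [-2.397, -2.031, 0.0]
wrist_force: [0.2, -0.9, 0.1]
width: 0.371
target [0.574 0.142] 0.1765 shift cm [3.439e+01 1.900e-01 1.000e-02] turn [-0.    -0.     0.001] t 13.85
```

View pics/wrist8.png

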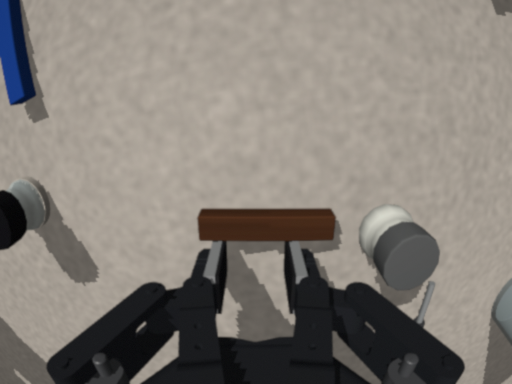

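The bar is square at (266,225), with about 15 mm to the grey-cap pot. I'll ease slightly away from the pot while pushing.

```bash
python3 -m jog '[[[0.63,1.2,-0.2,0,0,0,0],[0.63,2.7,-0.4,0,0,0,0],[0.63,4.2,-0.4,0,0,0,0],[0.63,5.7,-0.4,0,0,0,0],[0.63,7.2,-0.4,0,0,0,0],[0.63,8.7,-0.4,0,0,0,0],[0.63,10.2,-0.4,0,0,0,0],[0.63,11.7,-0.4,0,0,0,0],[0.63,13.2,-0.4,0,0,0,0],[0.63,14.7,-0.4,0,0,0,0],[0.63,16.2,-0.4,0,0,0,0],[0.63,17.7,-0.4,0,0,0,0]]]'; python3 - <<'E'
from h import *
plan(.027,0.004,.1765)
im=bot.read_camera("wrist")[:,:,::-1]
cv2.imwrite("pics/wrist9.png",im)
E
```

```text
time: 15.4
tool_pos: [0.5415, -0.0212, 0.1767]
tcp_rot: [2.398, 2.03, -0.0]
wrist_force: [-0.6, -0.1, 0.1]
width: 0.364
target [0.571 0.143] 0.1765 shift cm [16.65  0.16  0.02] turn [-0.  0. -0.] t 15.4
```

View pics/wrist9.png

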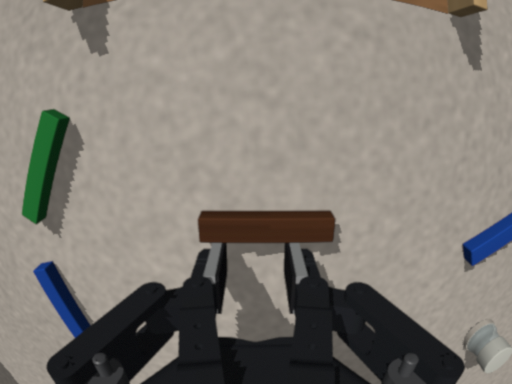

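The bar is still square at (266,227), with the mouth straight ahead. This is the last leg.

```bash
python3 -m jog '[[[0.63,1.5,0,0,0,0,0],[0.63,3,0,0,0,0,0],[0.63,4.5,0,0,0,0,0],[0.63,6,0,0,0,0,0],[0.63,7.5,0,0,0,0,0],[0.63,9,0,0,0,0,0],[0.63,10.5,0,0,0,0,0],[0.63,12,0,0,0,0,0],[0.63,13.5,0,0,0,0,0],[0.63,15,0,0,0,0,0],[0.63,16.3,0,0,0,0,0],[0.63,16.3,0,0,0,0,0]]]'; python3 - <<'E'
from h import *
plan(.027,0.004,.1765)
im=bot.read_camera("wrist")[:,:,::-1]
cv2.imwrite("pics/wrist10.png",im)
E
```

```text
time: 16.95
tool_pos: [0.5685, 0.1396, 0.1768]
tcp_rot: [2.396, 2.031, 0.001]
wrist_force: [-0.5, -0.0, -0.6]
width: 0.37
target [0.571 0.143] 0.1765 shift cm [0.35 0.15 0.03] turn [ 0.    -0.     0.001] t 16.95
```

View pics/wrist10.png

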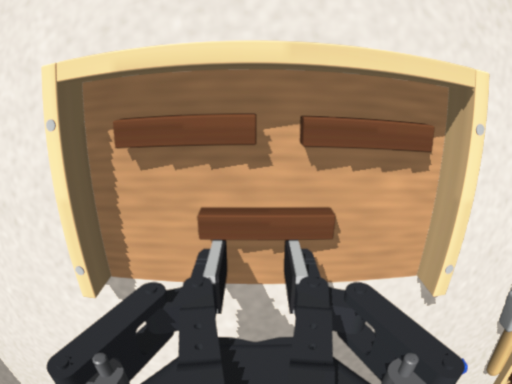

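All three are in the pen: two at the back, at (185,130) and (367,133), and the third at (266,223). I'll nudge the third 1 cm deeper, then back off and clear.

```bash
python3 -m jog '[[[0.63,1,0,0,0,0,0],[0.63,1.2,0,0,0,0,0],[0.63,1.2,0,0,0,0,0],[0.63,-2,0,0,0,0,0],[0.63,-2,0,0,0,0,0],[0.63,-2,0,-6,0,0,0],[0.63,-2,0,-12,0,0,0],[0.63,-2,0,-18,0,0,0],[0.63,-2,0,-20,0,0,0]]]'
python3 -m jog '[[[0.63,5,-5,0,0,0,0],[0.63,9,-9,0,0,0,0],[0.63,13,-13,0,0,0,0],[0.63,17,-17,0,0,0,0],[0.63,21,-21,0,0,0,0],[0.63,25,-25,0,0,0,0],[0.63,29,-29,0,0,0,0],[0.63,33,-33,0,0,0,0],[0.63,36,-36,0,0,0,0],[0.63,36,-36,0,0,0,0],[0.63,36,-36,0,0,0,0]]]'
python3 - <<'E'
from h import *
im=bot.read_camera("top")
cv2.imwrite("pics/top11.png",cv2.resize(im[90:300,50:330,::-1],None,fx=2.8,fy=2.8))
cv2.imwrite("pics/top11f.png",im[:,:,::-1]); cv2.imwrite("pics/scene11.png",bot.read_camera("scene")[:,:,::-1])
for s in sleepers(im,(60,120,330,260)): print(s[1],w2p(np.array(s[2])/1000).round(3).tolist())
E
```

```text
time: 18.12
tool_pos: [0.5663, 0.1194, 0.3824]
tcp_rot: [2.395, 2.027, 0.012]
wrist_force: [1.0, -0.2, -0.5]
width: 0.369
time: 19.5
tool_pos: [0.2691, 0.5331, 0.3756]
tcp_rot: [2.396, 2.03, -0.003]
wrist_force: [-0.0, -0.9, 0.4]
width: 0.369
[124. 198.] [[-0.002, 0.099], [-0.001, -0.099], [0.122, -0.098], [0.122, 0.099]]
```

View pics/top11.png

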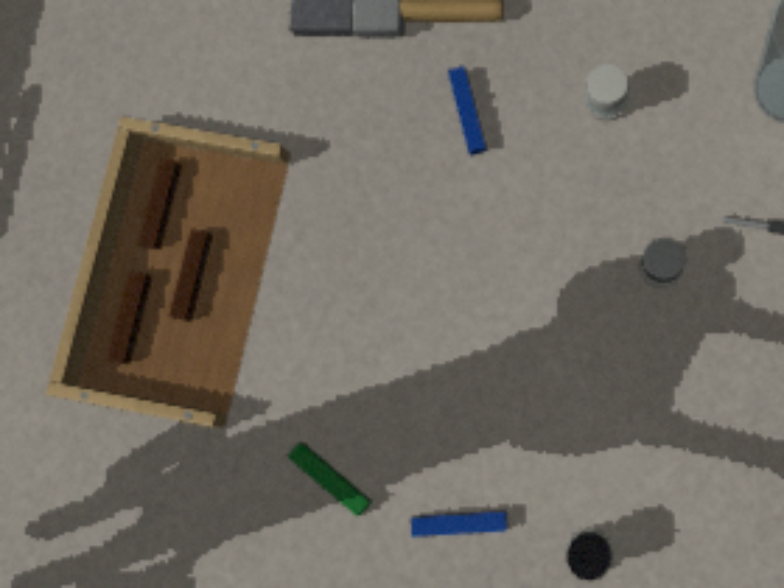

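View pics/scene11.png

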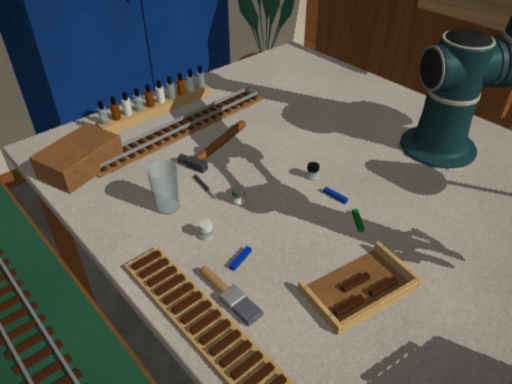

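The top view shows all three sleepers flat and well inside the pen, at crop (163,204), (132,318) and (191,275). The pots, tools, glass and look-alikes are at their starting pixels. The arm is clear, so I'm handing in.

```bash
python3 -c "
from workcell import bot
print(bot.finish_job())"
```

```text
the job is handed in; nothing more can be done
None
```

All three dark wooden sleepers are in the pen. I pushed them one at a time with partly closed fingertips, broadside through the mouth, and never lifted them. Two lie side by side near the back wall and the third lies in front of them. The arm then backed out, lifted and moved clear, at about 20 s of the 72 s allowed.

- **Final pictures:** the top and scene views show all three flat and well inside the pen. The pots, tools, glass and blue and green look-alikes look unmoved from the first pictures.
- **Forces:** the readings at the end of each move stayed around 1 N.
- **Check that failed:** the final colour mask merged the sleepers with the brown pen floor, giving one 124 × 198 mm patch that matched the pen's interior. I therefore have no measured final position for each sleeper, only the views by eye.

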